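Make up a weighing kit and a sampling kit

TASK

Make up the two kits from the stock standing on the bench. In the long narrow tray (weighing kit) lay the tweezers flat and lengthwise in the long compartment and stand the metal check weight in the short one; in the squarer three-compartment tray (sampling kit) lay the capped tube lengthwise in the long compartment, and stand the brown bottle in the smaller and the larger white bottle in the larger of the two wells. Everything rests on the tray floor within its own compartment, and the tape roll and the timer stay where they are.

Things in the scene. Friction and masses are not known exactly. Their poses are not given: they have to be found in the camera images.
- tray_weighing: Weighing-kit tray: grey plastic, 214 (x) x 84 (y) mm, open, fixed. Origin: centre of its underside. Floor 3 mm thick; walls and rib 4 mm thick, 10 mm high from the bench. Long compartment: inside 150 (x) x 76 (y) mm, centre at x -28, y 0 mm. Short compartment: inside 52 (x) x 76 (y) mm, centre at x +77, y 0 mm.
- tray_sampling: Sampling-kit tray: grey plastic, 162 (x) x 140 (y) mm, open, fixed. Origin: centre of its underside. Floor 3 mm thick; walls and ribs 4 mm thick, 10 mm high from the bench. Long compartment: inside 86 (x) x 132 (y) mm, centre at x -34, y 0 mm. Smaller well: inside 64 (x) x 50 (y) mm, centre at x +45, y -41 mm. Larger well: inside 64 (x) x 78 (y) mm, centre at x +45, y +27 mm.
- tweezers_centre (a point): Steel tweezers lying flat, 126 mm long (along its y), 23 mm wide (x), 9 mm thick (z). The point is their centre, 4.5 mm above what they lie on. Solid to grip across the width; under 30 g.
- sample_tube_centre (a point): White 50 ml conical tube with a blue screw cap, lying down, 114 mm long (along its y, cap at -y), body 29 mm and cap 35 mm in diameter. The point is the middle of its axis, 17.5 mm above what it lies on. Grip it across the body; under 50 g. A small foot keeps it from rolling.
- check_weight_centre (a point): Metal check weight standing upright, 29 mm in diameter, 50 mm high, with a knob on top (it can be gripped as a plain cylinder at mid-height). The point is its centre, 25 mm above its foot; z is up. 160 to 260 g.
- brown_bottle_centre (a point): Small brown bottle with a black cap, standing, 35 mm in diameter, 70 mm high (cap, 26 mm in diameter, above 59 mm). The point is its centre, 35 mm above its foot; z is up. Under 100 g.
- white_bottle_centre (a point): Larger white bottle with a white cap, standing, 47 mm in diameter, 85 mm high (cap above 72 mm). The point is its centre, 42.5 mm above its foot; z is up. Under 120 g.
- tape_roll_centre (a point): Bystander: white roll of tape lying flat, 70 mm in diameter, 20 mm high; the point is its centre. Stays where it is.
- timer_centre (a point): Bystander: small white timer on its stand, 47 x 66 x 57 mm high; the point is its centre. Stays where it is.
Not all that is in view belongs to the job. What is shaped like the part that bears white_bottle_centre but purple or yellow is not meant.

How it is judged:
By the outcome, as a careful person would: the job done as asked, in the order asked, and still so for the second after the job is handed in, with the robot touching nothing.
It also fails if it takes over 134 s, if anything falls off the work surface, if the arm or the gripper's body presses on something with over 40 N, if the wrist force passes 120 N, or if a joint passes its speed limit or range.

ROBOT

A 6-joint arm with a two-finger parallel gripper is mounted at the origin on the work surface; the furniture and walls round the work are solid. World frame = base frame: x ahead of the robot, y to its left, z up, the work surface at z = 0. Lengths are in m, angles in rad, forces in N, time in s.
With the tool pointing down it reaches from about 0.3 to 0.775 m from the base axis. Payload 14.6 kg.
Tool frame: the origin (TCP) lies on the centre line of the jaws, within the pads' length; the fingertips stand 19 mm ahead of it and the grasp point (between the pads) is the TCP; y points along the fingers, x is the direction in which the jaws open and shut, and the axes are right-handed (so a half turn about y gives the same grasp; the last joint's range is limited). The gripper opens to 94 mm and grips with 3 to 60 N. Pads are 16 mm wide; open, the fingers measure 119 mm over their backs; the gripper's body (75 mm by 177 mm) begins 78 mm behind the grasp point.
Start: joints at [1.176, 0.3, 1.521, -0, 1.321, -0.067], TCP at [0.177, 0.521, 0.224] pointing down, gripper open.
Joint ranges: [-3.03, 3.03], [-0.79, 2.21], [0.23, 2.52], [-1.04, 4.18], [0, 3.07], [-2.55, 2.55]. Speed limits (rad/s): [2.22, 2.22, 2.57, 3.14, 3.14, 3.14].

INTERFACE

Orientations are given as [roll, pitch, yaw] about the fixed x, y, z axes, in that order (R = Rz(yaw) Ry(pitch) Rx(roll)).
In Python, from station import ctrl, optics gives the robot as it stands.
- The arm moves only by the tool jog_arm, never from a script. Its argument "targets" is a list of rows, each a list of 3 entries, a list of its own where there are three numbers: the finger opening in cm, from 0 to 9.4, then the shift along the tool's x, y, z in cm, then the turn about the tool's y in rad. A call has 1 to 10 rows; each row is the pose to reach, as a shift and turn from the pose commanded when the call began, along the tool's axes at that moment; what a row does not reach only later rows make up. A row lasts 1/10 s, in which the tool goes at most 50 mm and 8.59 degrees, less where a joint would pass 70% of its speed; a pose out of reach is approached as far as the arm can. A call with a gripper value outside its range is refused whole. The fingers move at their own pace and stop on an object; "grip_force" is the grip in N (left out, the last holds). Time passes only in rows, so rows that repeat a pose let the fingers close. It gives the time, the measured TCP pose, the force and the opening at its end, in the units of the state.
- ctrl.get_obs(): the state, without advancing time (a new reading comes with each control period).
- optics.camera(name): name is "scene" or "top"; returns a dict with "img" (384x512x3 uint8, red, green, blue), "range_z" (384x512 float32, m along the optical axis (not along the pixel's ray), 0 where there is no reading), "camera_matrix" (3x3 intrinsics, pixels), "world_to_cam" (4x4, takes a point from world to camera coordinates). Camera axes: x right, y up, looking along -z (the intrinsics and any distortion apply to the point x, -y, -z); pixel columns grow to the right and rows downward; lengths in m; the calibration is good to about 2 mm. A picture is of the moment at which its call begins.
- ctrl.hand_in(): hands the job in, once; it reports no verdict.
The state is a dict: "time_s": time; "qpos": joint angles; "joint_vel": joint speeds; "tau": joint torques, N m; "ee_pos": TCP position; "eef_rot": TCP orientation; "force": force on the tool from outside, world axes, zero at the start; "moment": the same for the moment, N m; "grip_width": finger opening in m.
Only numpy, scipy, OpenCV 4.12 (cv2) and the standard library are available. Lean on these libraries where they do the work, as an engineer would, in place of code of your own. Each camera call takes 0.05 s, during which the arm holds its last target. There are 200 camera calls.

## Working session

There is one attempt and no reset: what is moved stays moved. The work goes in short steps, Python scripts to look and compute and a tool call to move; the robot and the scene stay as the last step left them, time stands still between calls to the robot, and variables do not carry over. Pictures are saved under pics/ and viewed, about 12 in all and at most 16, crops included, and the job is handed in when it is done.

Besides the shell and the picture viewer there is one more tool, called after ">>>" in YAML: its name, and indented under it one key for each argument. jog_arm: Moves the arm, as the interface text tells. Its arguments: {"type":"object","properties":{"targets":{"type":"array","items":{"type":"array"}},"grip_force":{"type":"number"}},"required":["targets"]}

```bash
ls; mkdir -p pics
cat > h.py <<'E'
import numpy as np, cv2
from station import ctrl, optics
def shot(n):
    c=optics.camera(n); np.savez(f'{n}.npz',**c); return c
def world(c,u,v,z=None):
    """pixel -> world; by depth or on plane z"""
    K=c['camera_matrix'];T=np.linalg.inv(c['world_to_cam'])
    d=np.array([(u-K[0,2])/K[0,0],-(v-K[1,2])/K[1,1],-1.])
    if z is None:
        return (T@np.r_[d*c['range_z'][int(round(v)),int(round(u))],1])[:3]
    r=T[:3,:3]@d;o=T[:3,3]
    return o+r*(z-o[2])/r[2]
E
python3 - <<'E'
from h import *
for n in('top','scene'):
    c=shot(n);print(n,[ (k,v.shape) if hasattr(v,'shape') else (k,v) for k,v in c.items()]);print(c['camera_matrix'],c['world_to_cam'])
    cv2.imwrite(f'pics/{n}0.png',cv2.resize(c['img'][:,:,::-1],(800,600),interpolation=cv2.INTER_CUBIC))
print(ctrl.get_obs())
E
```

```text
pics
top [('img', (384, 512, 3)), ('range_z', (384, 512)), ('camera_matrix', (3, 3)), ('world_to_cam', (4, 4))]
[[360.64319903   0.         246.12280106]
 [  0.         360.64319903 191.45382066]
 [  0.           0.           1.        ]] [[ 0.02342558 -0.99958517 -0.01675476 -0.01196581]
 [ 0.98008926  0.01965688  0.19758202 -0.53889124]
 [-0.19717071 -0.02104964  0.98014317 -0.83416661]
 [ 0.          0.          0.          1.        ]]
scene [('img', (384, 512, 3)), ('range_z', (384, 512)), ('camera_matrix', (3, 3)), ('world_to_cam', (4, 4))]
[[383.41733688   0.         254.28585002]
 [  0.         383.41733688 193.19645829]
 [  0.           0.           1.        ]] [[ 0.46130903 -0.88718377  0.00994712 -0.2631033 ]
 [ 0.61905556  0.32988124  0.71270512 -0.39367259]
 [-0.63558178 -0.32261948  0.70139324 -0.62813915]
 [ 0.          0.          0.          1.        ]]
{'time_s': 0.1, 'qpos': array([ 1.17637610e+00,  3.00402256e-01,  1.52150403e+00,  3.38550534e-05,
        1.32072537e+00, -6.66063539e-02]), 'joint_vel': array([-0.00107681, -0.00316349, -0.00267509,  0.00152882,  0.00072358,
       -0.00015331]), 'tau': array([ 1.60379313e-03, -5.32646263e+01, -3.53284979e+01,  7.09694345e-02,
        2.35309219e-02, -3.31524939e-05]), 'ee_pos': array([0.17700072, 0.52051217, 0.22395669]), 'eef_rot': array([-1.57069445e+00,  1.03451212e-03,  1.24297411e+00]), 'force': array([ 0.37888747, -0.46917112, -0.00926749]), 'moment': array([0.01972178, 0.00432029, 0.05097558]), 'grip_width': 0.0940255559821327}
```

View pics/top0.png

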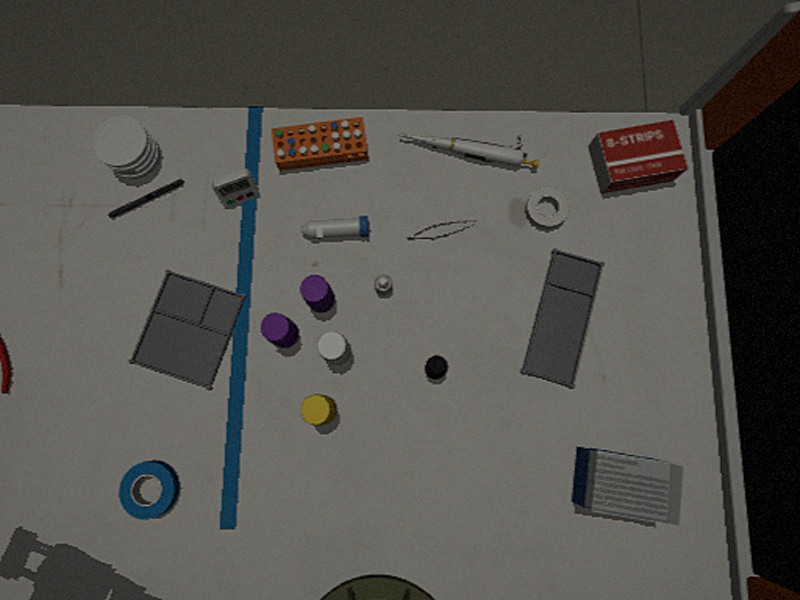

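View pics/scene0.png

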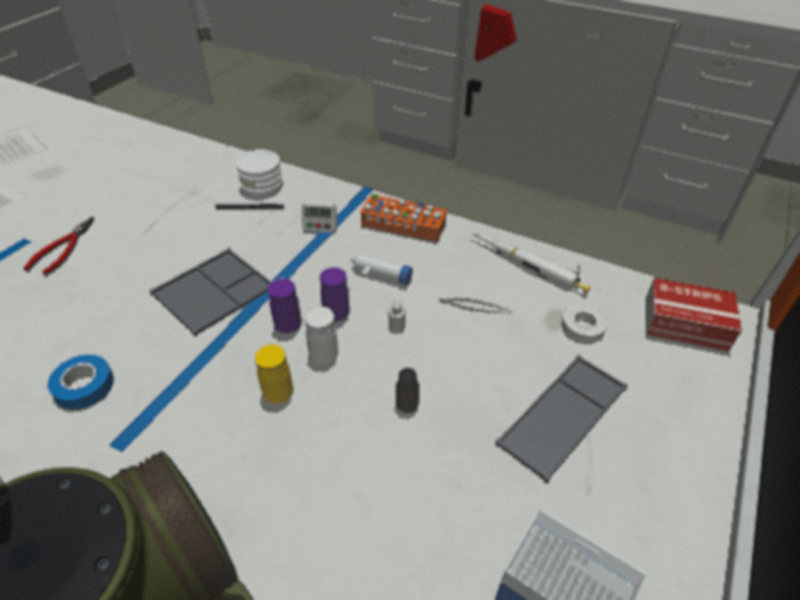

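The top view shows the sampling tray at about (188,328), the weighing tray at (563,318), the tube at (336,229), the tweezers at (442,231), the check weight at (383,284), the brown bottle at (436,367) and the white bottle at (333,346). Next I'll take closer crops and use the depth data.

Run:
```python
from h import *
c=dict(np.load('top.npz'))
for i,(u0,v0) in enumerate([(80,130),(235,115)]):
    im=cv2.resize(c['img'][v0:v0+135,u0:u0+180,::-1],(792,594),interpolation=cv2.INTER_CUBIC)
    im=cv2.convertScaleAbs(im,alpha=1.5)
    for k in range(0,180,20): cv2.putText(im,str(u0+k),(int(k*4.4),10),0,.35,(0,255,255),1); cv2.line(im,(int(k*4.4),12),(int(k*4.4),18),(0,255,255),1)
    for k in range(0,135,20): cv2.putText(im,str(v0+k),(0,int(k*4.4)+4),0,.35,(0,255,255),1)
    cv2.imwrite(f'pics/crop{i}.png',im)
K=c['camera_matrix'];T=np.linalg.inv(c['world_to_cam']);print('cam',T[:3,3])
v,u=np.mgrid[:384,:512];d=c['range_z']
P=np.stack([(u-K[0,2])/K[0,0]*d,-(v-K[1,2])/K[1,1]*d,-d,np.ones_like(d)],-1)@T.T
z=P[...,2]
reg=(P[...,0]>.25)&(P[...,0]<.9)&(abs(P[...,1])<.6)&(d>0)
print('bench z',np.median(z[reg]),z[reg&(z<.004)].std())
n,l,s,ce=cv2.connectedComponentsWithStats((reg&(z>.006)).astype(np.uint8))
for i in range(1,n):
    if s[i,4]<15: continue
    q=P[l==i]; zt=np.percentile(q[:,2],95); t=q[q[:,2]>zt-.006]
    r=cv2.minAreaRect(q[:,:2].astype(np.float32)*1000)
    print(i,s[i],'top z %.3f'%zt,'topmean',t[:,:2].mean(0).round(4),'rect',np.round(r[0],1),np.round(r[1],1),round(r[2],1))
```

```text
cam [ 0.3639686  -0.01892683  0.92387743]
bench z 0.002201149918041101 0.0014821281580779315
1 [  435     3    77   326 17877] top z 0.228 topmean [ 0.8279 -0.5337] rect [ 575.2 -536.6] [650.3  38.3] 1.2
7 [  60   74   42   40 1246] top z 0.064 topmean [0.7989 0.4479] rect [799.3 447.8] [90.9 89.3] 40.4
8 [ 174   75   62   34 1412] top z 0.044 topmean [0.8157 0.1191] rect [827.5 119.9] [ 82.8 159.1] 8.7
13 [ 377   77   64   47 2141] top z 0.054 topmean [ 0.7985 -0.4201] rect [ 799.4 -420.9] [ 92.3 133.2] 11.5
20 [256  85  90  23 728] top z 0.030 topmean [ 0.8099 -0.1668] rect [ 821.1 -139.5] [243.2  52.9] 83.6
36 [136 108  30  25 491] top z 0.059 topmean [0.7361 0.2582] rect [730.6 256.3] [34.6 66.6] 25.3
42 [ 70 115  48  24 202] top z 0.015 topmean [0.7177 0.4185] rect [718.9 417.8] [ 12.5 137.8] 29.3
49 [337 120  28  27 487] top z 0.023 topmean [ 0.7108 -0.2704] rect [ 710.9 -270.6] [68.3 69.9] 2.4
66 [193 138  44  15 471] top z 0.035 topmean [0.6667 0.08  ] rect [666.   86.6] [ 34.5 112.4] 5.5
73 [261 142  28  11  44] top z 0.012 topmean [ 0.6682 -0.0644] rect [669.5 -71.9] [14.3 
[... 307 characters left out ...]
2.6
123 [240 176  11  13 121] top z 0.052 topmean [0.5702 0.0031] rect [569.6   4. ] [27.2 26. ] 1.2
226 [167 200  25  23 409] top z 0.088 topmean [0.4875 0.1634] rect [486.1 163. ] [45.1 44.3] 78.3
284 [203 212  22  22 365] top z 0.088 topmean [0.4615 0.077 ] rect [460.1  75.8] [43.9 45.4] 7.0
376 [272 227  15  16 177] top z 0.073 topmean [ 0.4372 -0.0828] rect [436.7 -83. ] [32.2 33.8] 45.6
445 [192 252  24  20 371] top z 0.088 topmean [0.3665 0.0966] rect [370.2  98. ] [54.4 44.2] 42.1
473 [ 367  286   71   37 2119] top z 0.098 topmean [ 0.2804 -0.3597] rect [ 281.1 -361.8] [125.7  71.2] 85.9
481 [ 78 295  37  15 368] top z 0.028 topmean [0.2648 0.3573] rect [266.4 357.6] [81.  31.9] 89.4
```

View pics/crop0.png

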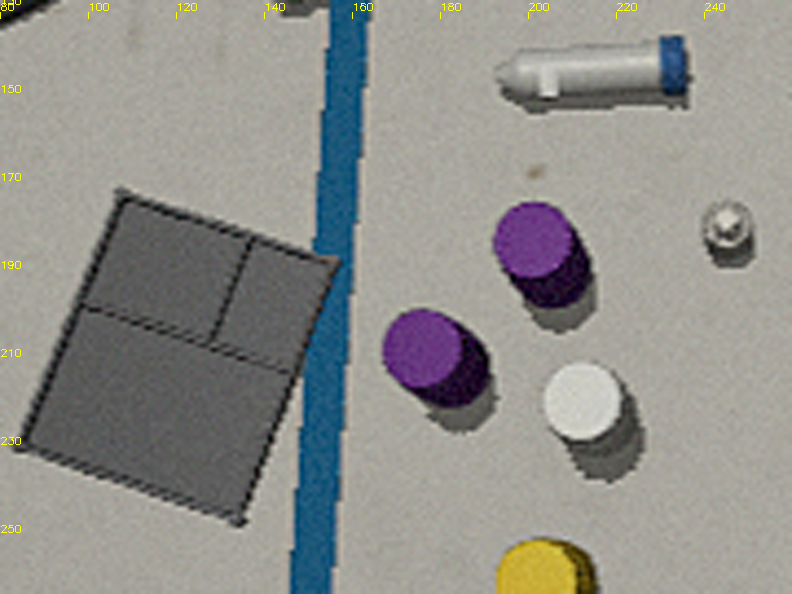

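View pics/crop1.png

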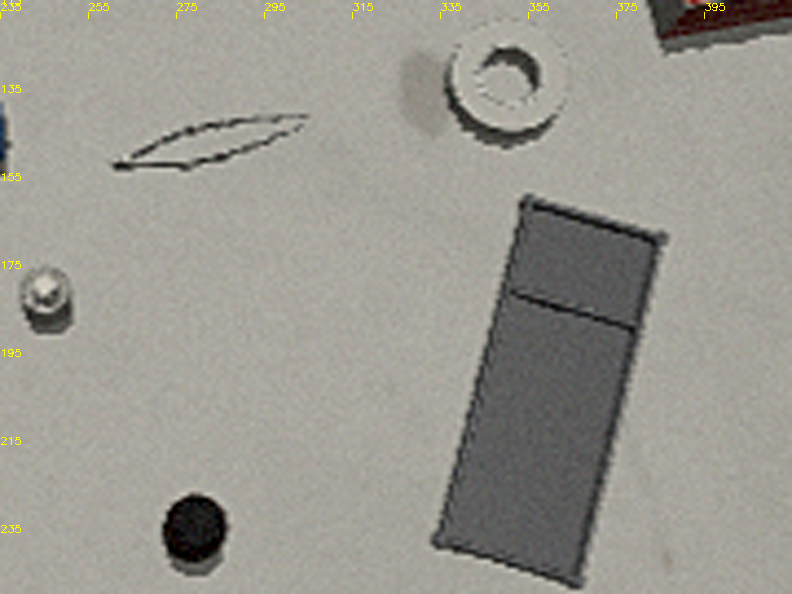

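```bash
cat > m.py <<'E'
from h import *
c=dict(np.load('top.npz'))
def w(i,p,z):
    u0,v0=[(80,130),(235,115)][i]
    return world(c,(p[0]+.5)/4.4-.5+u0,(p[1]+.5)/4.4-.5+v0,z)[:2]
def fit(m,q):
    m=np.array(m,float);q=np.array(q);mc=m.mean(0);qc=q.mean(0)
    a=((m-mc)[:,0]+1j*(m-mc)[:,1]);b=((q-qc)[:,0]+1j*(q-qc)[:,1])
    s=(a.conj()*b).sum();th=np.angle(s);R=np.array([[np.cos(th),-np.sin(th)],[np.sin(th),np.cos(th)]])
    return R,qc-R@mc,th,np.abs(b-a*np.exp(1j*th)).max()
cs=lambda a,b:[(a,b),(a,-b),(-a,-b),(-a,b)]
def pt(n,F,l): print(n,(F[0]@np.array(l)+F[1]).round(4))
S=fit(cs(.081,.07),[w(0,p,.01) for p in[(120,193),(337,261),(240,520),(22,449)]])
W=fit(cs(.107,.042),[w(1,p,.01) for p in[(525,203),(661,237),(578,582),(438,543)]])
if __name__=='__main__':
    for n,F in(('S',S),('W',W)): print(n,F[1].round(4),'yaw %.3f err %.4f'%F[2:])
    pt('W long',W,(-.028,0));pt('W short',W,(.077,0));pt('S long',S,(-.034,0));pt('S small',S,(.045,-.041));pt('S large',S,(.045,.027))
    for n,i,a,b,z in(('tweez',1,(115,165),(308,117),.0045),('tube',0,(497,74),(688,65),.0175)):
        A=w(i,a,z);B=w(i,b,z);print(n,(A+B)/2,'len',np.linalg.norm(A-B),'ang',np.arctan2(*(A-B)[::-1]))
    print('weight',w(1,(45,288),.05),w(0,(728,222),.05));print('brown',w(1,(194,527),.07));print('white',w(0,(583,400),.085))
    print('tweez mid pts', w(1,(190,130),.0045),w(1,(235,152),.0045))
E
python3 m.py
```

```text
S [0.4927 0.3229] yaw -0.279 err 0.0030
W [ 0.5243 -0.2907] yaw -0.270 err 0.0033
W long [ 0.4973 -0.2832]
W short [ 0.5985 -0.3112]
S long [0.4601 0.3322]
S small [0.5247 0.2711]
S large [0.5434 0.3365]
tweez [ 0.67255488 -0.09380161] len 0.1209391681426951 ang 1.8426840498109784
tube [0.66839435 0.08741726] len 0.11462869151004246 ang 1.6378344859461493
weight [0.56858988 0.00370712] [0.56860091 0.00314162]
brown [ 0.43414656 -0.07974643]
white [0.4617869  0.07700533]
tweez mid pts [ 0.67926742 -0.08064697] [ 0.66581964 -0.10787915]
```

```bash
cat >> h.py <<'E'
def rel(*ts):
    """shift (cm, tool axes) and turn from the present pose to targets (x,y,z,yaw)"""
    o=ctrl.get_obs();p=o['ee_pos'];y=o['eef_rot'][2]
    print('t %.1f'%o['time_s'],'p',p.round(4),'rot',o['eef_rot'].round(3),'F',o['force'].round(1),'w %.4f'%o['grip_width'])
    for t in ts:
        d=np.array(t[:3])-p
        print(t,[round(100*(d[0]*np.cos(y)+d[1]*np.sin(y)),2),round(-100*d[2],2),round(100*(-d[0]*np.sin(y)+d[1]*np.cos(y)),2)],round((y-t[3]+np.pi)%(2*np.pi)-np.pi,3))
E
python3 -c "
from h import *
rel((.6726,-.094,.2,.272),(.6726,-.094,.0215,.272))"
```

```text
t 0.1 p [0.177  0.5205 0.224 ] rot [-1.571e+00  1.000e-03  1.243e+00] F [ 0.4 -0.5 -0. ] w 0.0940
(0.6726, -0.094, 0.2, 0.272) [np.float64(-42.22), np.float64(2.4), np.float64(-66.71)] 0.971
(0.6726, -0.094, 0.0215, 0.272) [np.float64(-42.22), np.float64(20.25), np.float64(-66.71)] 0.971
```

>>> jog_arm:
  targets:
    - [5,[-42.2,2.4,-66.7],0.971]
    - [5,[-42.2,2.4,-66.7],0.971]
    - [5,[-42.2,2.4,-66.7],0.971]
    - [5,[-42.2,2.4,-66.7],0.971]
    - [5,[-42.2,2.4,-66.7],0.971]
    - [5,[-42.2,2.4,-66.7],0.971]
    - [5,[-42.2,2.4,-66.7],0.971]
    - [5,[-42.2,2.4,-66.7],0.971]
    - [5,[-42.2,2.4,-66.7],0.971]
    - [5,[-42.2,2.4,-66.7],0.971]
  grip_force: 15

```text
time_s: 1.1
ee_pos: [0.4918, 0.1298, 0.2091]
eef_rot: [-1.571, 0.0, 0.272]
force: [0.5, 1.5, -0.3]
grip_width: 0.0498
```

```bash
python3 -c "
from h import *
rel((.6726,-.094,.12,.272))"
```

```text
t 1.1 p [0.4918 0.1298 0.2091] rot [-1.571  0.     0.272] F [ 0.5  1.5 -0.3] w 0.0498
(0.6726, -0.094, 0.12, 0.272) [np.float64(11.41), np.float64(8.91), np.float64(-26.42)] -0.0
```

>>> jog_arm:
  targets:
    - [5,[11.4,8.9,-26.4],0]
    - [5,[11.4,8.9,-26.4],0]
    - [5,[11.4,8.9,-26.4],0]
    - [5,[11.4,8.9,-26.4],0]
    - [5,[11.4,8.9,-26.4],0]
    - [5,[11.4,8.9,-26.4],0]
    - [5,[11.4,8.9,-26.4],0]
    - [5,[11.4,8.9,-26.4],0]
    - [5,[11.4,8.9,-26.4],0]
    - [5,[11.4,8.9,-26.4],0]

```text
time_s: 2.1
ee_pos: [0.6716, -0.0908, 0.1214]
eef_rot: [-1.571, -0.001, 0.273]
force: [0.2, 0.3, 0.3]
grip_width: 0.0501
```

Run:
```python
from h import *
rel((.6726,-.094,.0215,.272))
for n in('top','scene'):
    c=shot(n);p=c['world_to_cam']@np.r_[.6726,-.094,.03,1];K=c['camera_matrix']
    u=K[0,2]+K[0,0]*p[0]/-p[2];v=K[1,2]+K[1,1]*p[1]/p[2];u,v=int(u),int(v);print(n,u,v)
    a=c['img'][max(v-50,0):v+50,max(u-66,0):u+66,::-1]
    cv2.imwrite(f'pics/a_{n}.png',cv2.convertScaleAbs(cv2.resize(a,None,fx=5,fy=5,interpolation=cv2.INTER_CUBIC),alpha=1.4))
```

```text
t 2.1 p [ 0.6716 -0.0908  0.1214] rot [-1.571e+00 -1.000e-03  2.730e-01] F [0.2 0.3 0.3] w 0.0501
(0.6726, -0.094, 0.0215, 0.272) [np.float64(0.01), np.float64(9.99), np.float64(-0.34)] 0.001
top 283 143
scene 304 188
```

View pics/a_scene.png

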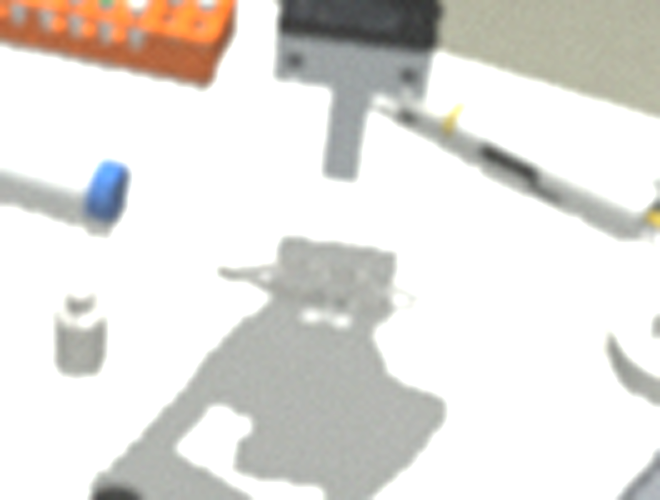

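The gripper hangs straight above the tweezers, which lie in its shadow at about (320,280). The way down is clear.

>>> jog_arm:
  targets:
    - [5,[0,3,-0.1],0]
    - [5,[0,6,-0.1],0]
    - [5,[0,8,-0.1],0]
    - [5,[0,9,-0.1],0]
    - [5,[0,9.5,-0.1],0]
    - [5,[0,9.7,-0.1],0]
    - [5,[0,9.7,-0.1],0]
    - [5,[0,9.7,-0.1],0]

```text
time_s: 3.0
ee_pos: [0.6724, -0.093, 0.0243]
eef_rot: [-1.571, -0.001, 0.272]
force: [-0.0, -0.8, -0.3]
grip_width: 0.0504
```

```bash
python3 -c "
from h import *
rel((.6726,-.094,.0215,.272))"
```

```text
t 3.0 p [ 0.6724 -0.093   0.0243] rot [-1.571e+00 -1.000e-03  2.720e-01] F [-0.  -0.8 -0.3] w 0.0504
(0.6726, -0.094, 0.0215, 0.272) [np.float64(-0.0), np.float64(0.28), np.float64(-0.11)] 0.0
```

>>> jog_arm:
  targets:
    - [5,[0,0.25,-0.1],0]
    - [3,[0,0.25,-0.1],0]
    - [1,[0,0.25,-0.1],0]
    - [1,[0,0.25,-0.1],0]
    - [1,[0,0.25,-0.1],0]
    - [1,[0,0.25,-0.1],0]
    - [1,[0,0.25,-0.1],0]
    - [1,[0,0.25,-0.1],0]
  grip_force: 15

```text
time_s: 3.8
ee_pos: [0.6722, -0.0939, 0.0208]
eef_rot: [-1.571, -0.0, 0.272]
force: [0.4, -0.1, 0.1]
grip_width: 0.0213
```

```bash
python3 -c "
from h import *
rel((.6726,-.094,.15,.272))"
```

```text
t 3.8 p [ 0.6722 -0.0939  0.0208] rot [-1.571 -0.     0.272] F [ 0.4 -0.1  0.1] w 0.0213
(0.6726, -0.094, 0.15, 0.272) [np.float64(0.03), np.float64(-12.92), np.float64(-0.03)] 0.0
```

>>> jog_arm:
  targets:
    - [1,[0,-3,0],0]
    - [1,[0,-7,0],0]
    - [1,[0,-10,0],0]
    - [1,[-3,-10,-2],-0.1]
    - [1,[-7,-10,-4.5],-0.25]
    - [1,[-11,-10,-7],-0.4]
    - [1,[-15,-10,-9.5],-0.55]
    - [1,[-19,-10,-12],-0.7]
    - [1,[-21,-10,-13],-0.85]
    - [1,[-21.9,-10,-13.5],-1.0]

```text
time_s: 4.8
ee_pos: [0.4958, -0.2844, 0.121]
eef_rot: [-1.571, 0.0, 1.267]
force: [0.1, 0.5, -0.4]
grip_width: 0.0211
```

```bash
python3 -c "
from h import *
rel((.4973,-.2832,.09,1.301))"
```

```text
t 4.8 p [ 0.4958 -0.2844  0.121 ] rot [-1.571  0.     1.267] F [ 0.1  0.5 -0.4] w 0.0211
(0.4973, -0.2832, 0.09, 1.301) [np.float64(0.16), np.float64(3.1), np.float64(-0.11)] -0.034
```

>>> jog_arm:
  targets:
    - [1,[0.15,2,-0.1],-0.034]
    - [1,[0.15,4,-0.1],-0.034]
    - [1,[0.15,6,-0.1],-0.034]
    - [1,[0.15,6,-0.1],-0.034]
    - [1,[0.15,6,-0.1],-0.034]

```text
time_s: 5.3
ee_pos: [0.499, -0.2817, 0.0613]
eef_rot: [-1.571, 0.0, 1.298]
force: [-1.1, -0.3, 0.1]
grip_width: 0.0215
```

```bash
cat >> h.py <<'E'
def look(name,P,tag,f=5,al=1.4):
    c=shot(name);p=c['world_to_cam']@np.r_[P,1];K=c['camera_matrix']
    u=int(K[0,2]+K[0,0]*p[0]/-p[2]);v=int(K[1,2]+K[1,1]*p[1]/p[2])
    h,w=int(300/f),int(400/f);u0=min(max(u-w,0),512-2*w);v0=min(max(v-h,0),384-2*h)
    a=c['img'][v0:v0+2*h,u0:u0+2*w,::-1];print(name,'origin',u0,v0,'scale',f)
    cv2.imwrite(f'pics/{tag}.png',cv2.convertScaleAbs(cv2.resize(a,None,fx=f,fy=f,interpolation=cv2.INTER_CUBIC),alpha=al))
    return c
E
python3 - <<'E'
from h import *
rel((.4973,-.2832,.026,1.301))
look('scene',(.5,-.28,.02),'b')
E
```

```text
t 5.3 p [ 0.499  -0.2817  0.0613] rot [-1.571  0.     1.298] F [-1.1 -0.3  0.1] w 0.0215
(0.4973, -0.2832, 0.026, 1.301) [np.float64(-0.2), np.float64(3.53), np.float64(0.13)] -0.003
scene origin 272 207 scale 5
```

View pics/b.png

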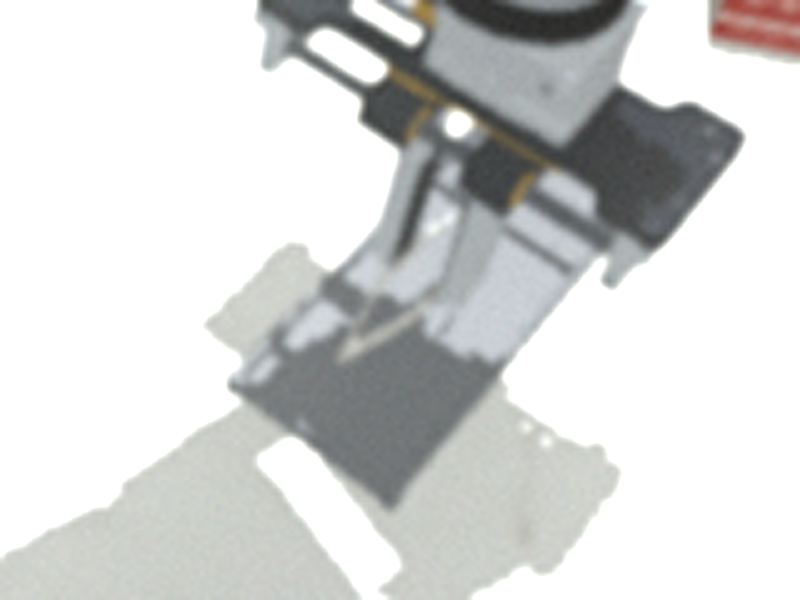

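>>> jog_arm:
  targets:
    - [1,[-0.2,1.5,0.1],0]
    - [1,[-0.2,2.5,0.1],0]
    - [1,[-0.2,3.2,0.1],0]
    - [1,[-0.2,3.6,0.1],0]
    - [1,[-0.2,3.7,0.1],0]
    - [1,[-0.2,3.7,0.1],0]
    - [1,[-0.2,3.7,0.1],0]

```text
time_s: 6.05
ee_pos: [0.4975, -0.2833, 0.0238]
eef_rot: [-1.571, 0.0, 1.298]
force: [-0.6, -0.3, -0.1]
grip_width: 0.0213
```

Run:
```python
from h import *
rel((.4973,-.2832,.024,1.301))
```

```text
t 6.0 p [ 0.4975 -0.2833  0.0238] rot [-1.571  0.     1.298] F [-0.6 -0.3 -0.1] w 0.0213
(0.4973, -0.2832, 0.024, 1.301) [np.float64(0.0), np.float64(-0.02), np.float64(0.02)] -0.003
```

>>> jog_arm:
  targets:
    - [3.8,[0,0,0],0]
    - [3.8,[0,0,0],0]
    - [3.8,[0,0,0],0]
    - [3.8,[0,0,0],0]
    - [3.8,[0,-2,0],0]
    - [3.8,[0,-5,0],0]
    - [3.8,[0,-9,0],0]
    - [5.5,[2,-11,0],0]
    - [5.5,[6,-11,0.2],0]
    - [5.5,[10.5,-11,0.4],0]

```text
time_s: 7.05
ee_pos: [0.5221, -0.1806, 0.1345]
eef_rot: [-1.572, 0.0, 1.296]
force: [0.8, 0.2, -0.0]
grip_width: 0.0544
```

Run:
```python
from h import *
rel((.569,.0035,.11,1.301))
```

```text
t 7.0 p [ 0.5221 -0.1806  0.1345] rot [-1.572  0.     1.296] F [ 0.8  0.2 -0. ] w 0.0544
(0.569, 0.0035, 0.11, 1.301) [np.float64(18.99), np.float64(2.45), np.float64(0.49)] -0.005
```

>>> jog_arm:
  targets:
    - [5.5,[5,0,0.1],0]
    - [5.5,[10,1,0.3],0]
    - [5.5,[15,2,0.4],0]
    - [5.5,[18,2.5,0.5],0]
    - [5.5,[18.9,2.5,0.5],0]
    - [5.5,[18.9,2.5,0.5],0]
    - [5.5,[18.9,2.5,0.5],0]

```text
time_s: 7.75
ee_pos: [0.568, 0.0012, 0.109]
eef_rot: [-1.571, 0.0, 1.297]
force: [0.7, -0.7, -0.5]
grip_width: 0.0547
```

```bash
python3 - <<'E'
from h import *
rel((.569,.0035,.025,1.301))
c=look('top',(.5,-.28,.02),'c')
look('scene',(.569,0,.04),'d')
E
python3 -c "
import cv2,numpy as np
a=cv2.imread('pics/c.png');b=cv2.imread('pics/d.png')
cv2.imwrite('pics/cd.png',np.hstack([a[:,200:600],b[:,200:600]]))"
```

```text
t 7.8 p [0.568  0.0012 0.109 ] rot [-1.571  0.     1.297] F [ 0.7 -0.7 -0.5] w 0.0547
(0.569, 0.0035, 0.025, 1.301) [np.float64(0.25), np.float64(8.4), np.float64(-0.03)] -0.004
top origin 277 151 scale 5
scene origin 174 138 scale 5
```

View pics/cd.png

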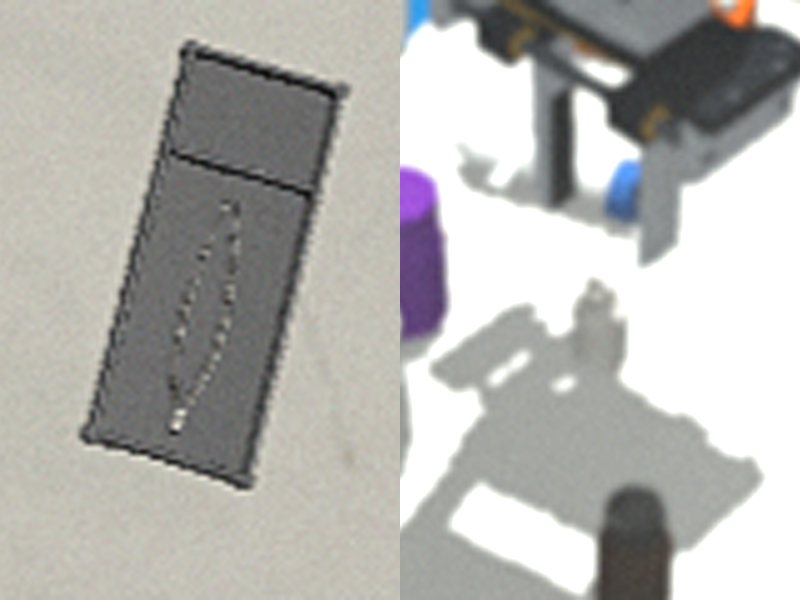

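The tweezers lie centred and lengthwise in the long compartment, from (228,205) to (176,430). The jaws are above the check weight.

>>> jog_arm:
  targets:
    - [5.5,[0.25,3,0],0]
    - [5.5,[0.25,6,0],0]
    - [5.5,[0.25,8,0],0]
    - [5.5,[0.25,8.3,0],0]
    - [5.5,[0.25,8.3,0],0]
    - [2,[0.25,8.3,0],0]
    - [2,[0.25,8.3,0],0]
    - [2,[0.25,8.3,0],0]
    - [2,[0.25,8.3,0],0]
    - [2,[0.25,8.3,0],0]
  grip_force: 30

```text
time_s: 8.85
ee_pos: [0.569, 0.0047, 0.0264]
eef_rot: [-1.572, -0.0, 1.298]
force: [-0.5, -0.2, 4.9]
grip_width: 0.0283
```

Run:
```python
from h import *
rel((.5985,-.3112,.10,1.301))
```

```text
t 8.8 p [0.569  0.0047 0.0264] rot [-1.572 -0.     1.298] F [-0.5 -0.2  4.9] w 0.0283
(0.5985, -0.3112, 0.1, 1.301) [np.float64(-29.62), np.float64(-7.36), np.float64(-11.36)] -0.003
```

>>> jog_arm:
  targets:
    - [2,[0,-2,0],0]
    - [2,[0,-5,0],0]
    - [2,[-2,-7,-1],0]
    - [2,[-6,-7,-2.5],0]
    - [2,[-10.5,-7,-4],0]
    - [2,[-15,-7,-5.8],0]
    - [2,[-19.5,-7,-7.5],0]
    - [2,[-24,-7,-9.2],0]
    - [2,[-28,-7,-10.8],0]
    - [2,[-29.4,-7,-11.3],0]

```text
time_s: 9.85
ee_pos: [0.5974, -0.3127, 0.095]
eef_rot: [-1.57, 0.0, 1.295]
force: [0.5, 0.5, -2.8]
grip_width: 0.0281
```

Run:
```python
from h import *
rel((.5985,-.3112,.0295,1.301))
```

```text
t 9.8 p [ 0.5974 -0.3127  0.095 ] rot [-1.57   0.     1.295] F [ 0.5  0.5 -2.8] w 0.0281
(0.5985, -0.3112, 0.0295, 1.301) [np.float64(0.17), np.float64(6.55), np.float64(-0.06)] -0.006
```

>>> jog_arm:
  targets:
    - [2,[0.15,2,0],0]
    - [2,[0.15,4,0],0]
    - [2,[0.15,5.5,0],0]
    - [2,[0.15,6,0],0]
    - [2,[0.15,6.3,0],0]
    - [2,[0.15,6.5,0],0]
    - [2,[0.15,6.5,0],0]
    - [2,[0.15,6.5,0],0]

```text
time_s: 10.65
ee_pos: [0.5989, -0.3075, 0.0314]
eef_rot: [-1.572, 0.0, 1.298]
force: [0.3, 0.7, -2.3]
grip_width: 0.0282
```

Run:
```python
from h import *
rel((.5985,-.3112,.0295,1.301),(.668,.0875,.15,.067))
```

```text
t 10.7 p [ 0.5989 -0.3075  0.0314] rot [-1.572  0.     1.298] F [ 0.3  0.7 -2.3] w 0.0282
(0.5985, -0.3112, 0.0295, 1.301) [np.float64(-0.36), np.float64(0.19), np.float64(-0.06)] -0.003
(0.668, 0.0875, 0.15, 0.067) [np.float64(39.9), np.float64(-11.86), np.float64(4.0)] 1.231
```

>>> jog_arm:
  targets:
    - [2,[-0.3,0.1,0],0]
    - [2,[-0.3,0.2,0],0]
    - [2,[-0.3,0.2,0],0]
    - [3.8,[-0.3,0.2,0],0]
    - [3.8,[-0.3,0.2,0],0]
    - [3.8,[-0.3,0.2,0],0]
    - [3.8,[-0.3,-2,0],0]
    - [3.8,[-0.3,-5,0],0]
    - [3.8,[-0.3,-9,0],0]
    - [5,[-0.3,-13,0],0]

```text
time_s: 11.65
ee_pos: [0.5976, -0.3101, 0.1619]
eef_rot: [-1.57, -0.0, 1.298]
force: [0.2, -1.6, 0.3]
grip_width: 0.043
```

Run:
```python
from h import *
rel((.668,.0875,.12,.067))
```

```text
t 11.7 p [ 0.5976 -0.3101  0.1619] rot [-1.57  -0.     1.298] F [ 0.2 -1.6  0.3] w 0.0430
(0.668, 0.0875, 0.12, 0.067) [np.float64(40.18), np.float64(4.19), np.float64(3.94)] 1.231
```

>>> jog_arm:
  targets:
    - [5.5,[5,0,0.5],0.15]
    - [5.5,[10,0,1],0.3]
    - [5.5,[15,0,1.5],0.45]
    - [5.5,[20,0,2],0.6]
    - [5.5,[25,1,2.5],0.75]
    - [5.5,[30,2,3],0.9]
    - [5.5,[35,3,3.5],1.05]
    - [5.5,[38.5,4,3.8],1.2]
    - [5.5,[40.2,4.2,3.9],1.231]
    - [5.5,[40.2,4.2,3.9],1.231]

```text
time_s: 12.65
ee_pos: [0.6685, 0.09, 0.1178]
eef_rot: [-1.571, 0.001, 0.069]
force: [-0.0, 0.1, 0.4]
grip_width: 0.0552
```

>>> jog_arm:
  targets:
    - [5.5,[0,0,0],0]
    - [5.5,[0,0,0],0]

```text
time_s: 12.85
ee_pos: [0.6688, 0.086, 0.1192]
eef_rot: [-1.571, -0.001, 0.067]
force: [-0.2, -0.2, 0.5]
grip_width: 0.055
```

Run:
```python
from h import *
rel((.668,.0875,.0225,.067))
c=look('top',(.5985,-.31,.02),'e')
look('scene',(.668,.08,.04),'f')
a=cv2.imread('pics/e.png');b=cv2.imread('pics/f.png')
cv2.imwrite('pics/ef.png',np.hstack([a[:,200:600],b[:,200:600]]))
```

```text
t 12.8 p [0.6688 0.086  0.1192] rot [-1.571e+00 -1.000e-03  6.700e-02] F [-0.2 -0.2  0.5] w 0.0550
(0.668, 0.0875, 0.0225, 0.067) [np.float64(-0.07), np.float64(9.67), np.float64(0.16)] -0.0
top origin 287 113 scale 5
scene origin 164 105 scale 5
```

View pics/ef.png

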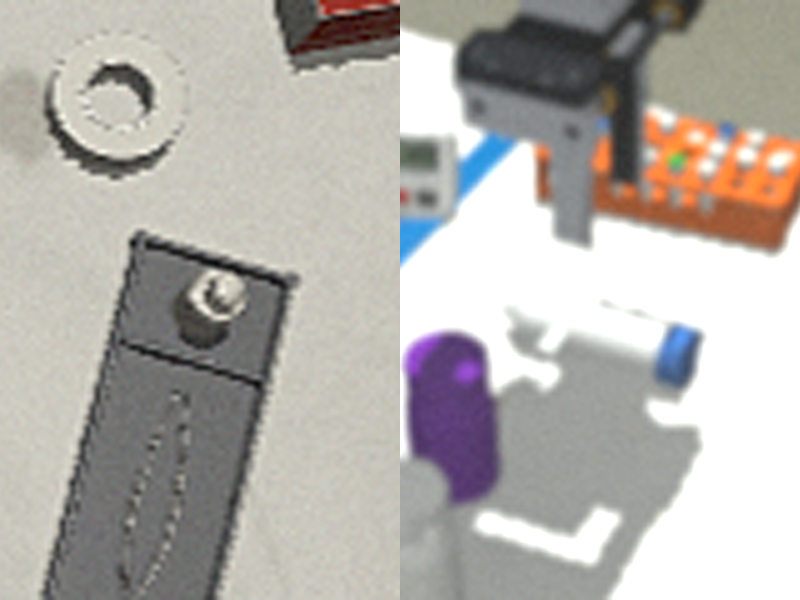

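The weight stands in the short compartment at (215,300), and the jaws straddle the tube body.

>>> jog_arm:
  targets:
    - [5.5,[-0.05,3,0.1],0]
    - [5.5,[-0.05,6,0.1],0]
    - [5.5,[-0.05,8.5,0.1],0]
    - [5.5,[-0.05,9.4,0.1],0]
    - [5.5,[-0.05,9.6,0.1],0]
    - [2,[-0.05,9.6,0.1],0]
    - [2,[-0.05,9.6,0.1],0]
    - [2,[-0.05,9.6,0.1],0]
    - [2,[-0.05,9.6,0.1],0]
    - [2,[-0.05,9.6,0.1],0]
  grip_force: 15

```text
time_s: 13.95
ee_pos: [0.6686, 0.0882, 0.0236]
eef_rot: [-1.571, -0.001, 0.067]
force: [-0.4, -0.7, 5.0]
grip_width: 0.0286
```

Run:
```python
from h import *
rel((.668,.0875,.12,.067),(.4601,.3322,.12,-.279))
```

```text
t 13.9 p [0.6686 0.0882 0.0236] rot [-1.571e+00 -1.000e-03  6.700e-02] F [-0.4 -0.7  5. ] w 0.0286
(0.668, 0.0875, 0.12, 0.067) [np.float64(-0.06), np.float64(-9.64), np.float64(-0.07)] -0.0
(0.4601, 0.3322, 0.12, -0.279) [np.float64(-19.18), np.float64(-9.64), np.float64(25.73)] 0.346
```

>>> jog_arm:
  targets:
    - [2,[0,-3,0],0]
    - [2,[0,-7,0],0]
    - [2,[0,-11,0],0]
    - [2,[-2,-12,2.5],0.05]
    - [2,[-4.5,-12,6],0.1]
    - [2,[-7,-12,9.5],0.15]
    - [2,[-9.5,-12,13],0.2]
    - [2,[-12.5,-12,16.5],0.25]
    - [2,[-15,-12,20],0.3]
    - [2,[-17,-12,23],0.346]

```text
time_s: 14.95
ee_pos: [0.4816, 0.3078, 0.143]
eef_rot: [-1.571, 0.0, -0.281]
force: [0.6, 0.4, 0.4]
grip_width: 0.0286
```

Run:
```python
from h import *
rel((.4601,.3322,.06,-.279))
```

```text
t 14.9 p [0.4816 0.3078 0.143 ] rot [-1.571  0.    -0.281] F [0.6 0.4 0.4] w 0.0286
(0.4601, 0.3322, 0.06, -0.279) [np.float64(-2.74), np.float64(8.3), np.float64(1.75)] -0.002
```

>>> jog_arm:
  targets:
    - [2,[-2.7,0,1.75],0]
    - [2,[-2.7,3,1.75],0]
    - [2,[-2.7,6,1.75],0]
    - [2,[-2.7,8,1.75],0]
    - [2,[-2.7,8.3,1.75],0]
    - [2,[-2.7,8.3,1.75],0]
    - [2,[-2.7,8.3,1.75],0]

```text
time_s: 15.65
ee_pos: [0.4627, 0.331, 0.0611]
eef_rot: [-1.569, -0.001, -0.28]
force: [-0.5, -0.2, -0.1]
grip_width: 0.0283
```

Run:
```python
from h import *
rel((.4601,.3322,.027,-.279))
look('scene',(.46,.332,.04),'g')
```

```text
t 15.7 p [0.4627 0.331  0.0611] rot [-1.569e+00 -1.000e-03 -2.800e-01] F [-0.5 -0.2 -0.1] w 0.0283
(0.4601, 0.3322, 0.027, -0.279) [np.float64(-0.28), np.float64(3.41), np.float64(0.04)] -0.001
scene origin 41 122 scale 5
```

View pics/g.png

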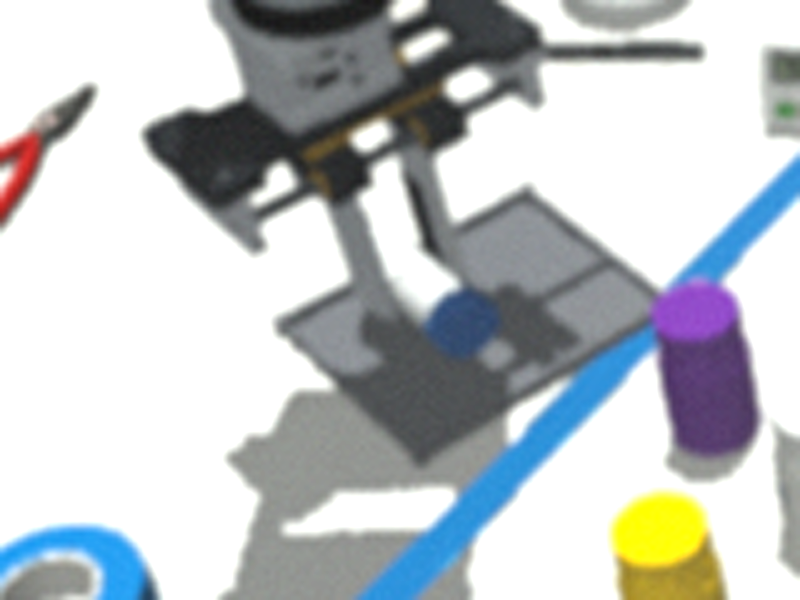

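The tube hangs level above the long compartment, with its cap at (460,322). I'm lowering it now.

>>> jog_arm:
  targets:
    - [2,[-0.2,1.5,0],0]
    - [2,[-0.2,2.5,0],0]
    - [2,[-0.2,3,0],0]
    - [2,[-0.2,3.3,0],0]
    - [2,[-0.2,3.4,0],0]
    - [2,[-0.2,3.4,0],0]
    - [2,[-0.2,3.4,0],0]

```text
time_s: 16.4
ee_pos: [0.4605, 0.3313, 0.0265]
eef_rot: [-1.57, -0.001, -0.279]
force: [-1.5, -1.8, 6.1]
grip_width: 0.0284
```

Run:
```python
from h import *
rel((.4601,.3322,.0265,-.279))
```

```text
t 16.4 p [0.4605 0.3313 0.0265] rot [-1.57e+00 -1.00e-03 -2.79e-01] F [-1.5 -1.8  6.1] w 0.0284
(0.4601, 0.3322, 0.0265, -0.279) [np.float64(-0.06), np.float64(0.0), np.float64(0.07)] -0.0
```

>>> jog_arm:
  targets:
    - [2,[0,-0.1,0],0]
    - [4.4,[0,-0.1,0],0]
    - [4.4,[0,-0.1,0],0]
    - [4.4,[0,-0.1,0],0]
    - [4.4,[0,-2,0],0]
    - [4.4,[0,-6,0],0]
    - [4.4,[0,-10,0],0]
    - [5.5,[0,-14,0],0]
    - [5.5,[1,-14,-4],0]
    - [5.5,[2,-14,-8.5],0]

```text
time_s: 17.4
ee_pos: [0.456, 0.2438, 0.1666]
eef_rot: [-1.569, -0.002, -0.277]
force: [0.9, -1.0, 0.3]
grip_width: 0.0549
```

>>> jog_arm:
  targets:
    - [5.5,[1,0,-5],0]
    - [5.5,[2.1,0,-9.5],0]
    - [5.5,[3.2,0,-14],0]
    - [5.5,[4.3,0,-19],0]
    - [5.5,[5.4,0,-24],0]
    - [5.5,[6.4,0,-28],0]
    - [5.5,[7,0,-31.5],0]
    - [5.5,[7,0,-31.9],0]
    - [5.5,[7,0,-31.9],0]

```text
time_s: 18.3
ee_pos: [0.4351, -0.0824, 0.1657]
eef_rot: [-1.571, 0.0, -0.281]
force: [-0.0, 0.0, -0.1]
grip_width: 0.0548
```

Run:
```python
from h import *
rel((.436,-.082,.04,-.279))
c=look('top',(.46,.33,.02),'i')
look('scene',(.436,-.082,.06),'j')
a=cv2.imread('pics/i.png');b=cv2.imread('pics/j.png')
cv2.imwrite('pics/ij.png',np.hstack([a[:,200:600],b[:,200:600]]))
```

```text
t 18.3 p [ 0.4351 -0.0824  0.1657] rot [-1.571  0.    -0.281] F [-0.   0.  -0.1] w 0.0548
(0.436, -0.082, 0.04, -0.279) [np.float64(0.07), np.float64(12.57), np.float64(0.06)] -0.002
top origin 35 162 scale 5
scene origin 179 182 scale 5
```

View pics/ij.png

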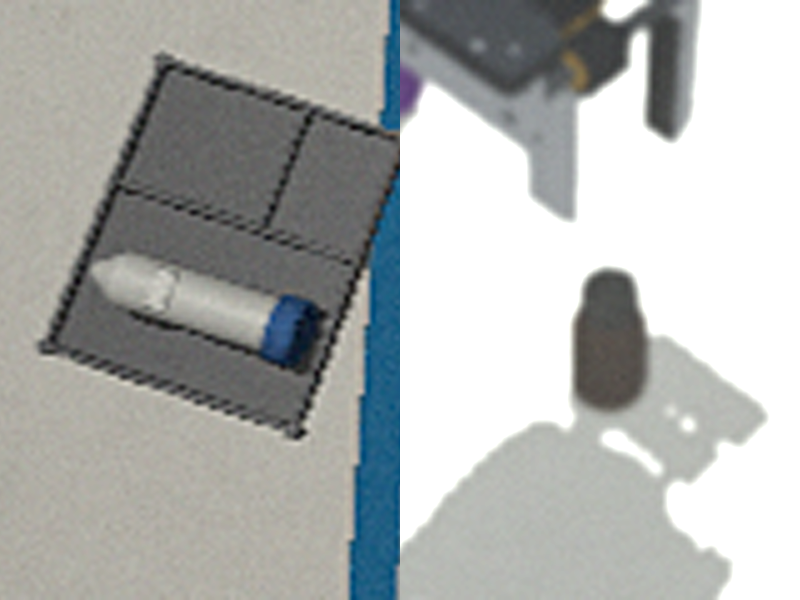

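The tube lies in the long compartment, clear of the walls, from (95,270) to (320,330). The jaws are above the brown bottle.

>>> jog_arm:
  targets:
    - [6,[0.05,4,0],0]
    - [6,[0.05,8,0],0]
    - [6,[0.05,11,0],0]
    - [6,[0.05,12.3,0],0]
    - [6,[0.05,12.5,0],0]
    - [6,[0.05,12.5,0],0]
    - [2,[0.05,12.5,0],0]
    - [2,[0.05,12.5,0],0]
    - [2,[0.05,12.5,0],0]
    - [2,[0.05,12.5,0],0]
  grip_force: 20

```text
time_s: 19.4
ee_pos: [0.436, -0.0821, 0.0412]
eef_rot: [-1.571, -0.001, -0.279]
force: [-1.1, 0.2, 5.1]
grip_width: 0.0343
```

>>> jog_arm:
  targets:
    - [2,[0,0,0],0]
    - [2,[0,0,0],0]

```text
time_s: 19.6
ee_pos: [0.436, -0.0821, 0.0412]
eef_rot: [-1.571, -0.001, -0.28]
force: [-1.3, 0.2, 5.9]
grip_width: 0.0339
```

Run:
```python
from h import *
rel((.436,-.082,.19,-.279),(.5247,.2711,.19,-.279))
```

```text
t 19.6 p [ 0.436  -0.0821  0.0412] rot [-1.571e+00 -1.000e-03 -2.800e-01] F [-1.3  0.2  5.9] w 0.0339
(0.436, -0.082, 0.19, -0.279) [np.float64(-0.0), np.float64(-14.88), np.float64(0.01)] -0.001
(0.5247, 0.2711, 0.19, -0.279) [np.float64(-1.22), np.float64(-14.88), np.float64(36.4)] -0.001
```

>>> jog_arm:
  targets:
    - [2,[0,-4,0],0]
    - [2,[0,-9,0],0]
    - [2,[0,-13,0],0]
    - [2,[0,-14,3],0]
    - [2,[-0.2,-14,7.5],0]
    - [2,[-0.4,-14,12],0]
    - [2,[-0.6,-14,17],0]
    - [2,[-0.8,-14,22],0]
    - [2,[-1,-14,27],0]
    - [2,[-1.2,-14,31],0]

```text
time_s: 20.6
ee_pos: [0.5097, 0.2218, 0.1805]
eef_rot: [-1.571, 0.0, -0.279]
force: [0.3, -1.0, -1.1]
grip_width: 0.0338
```

Run:
```python
from h import *
rel((.5247,.2711,.09,-.279))
```

```text
t 20.6 p [0.5097 0.2218 0.1805] rot [-1.571  0.    -0.279] F [ 0.3 -1.  -1.1] w 0.0338
(0.5247, 0.2711, 0.09, -0.279) [np.float64(0.09), np.float64(9.05), np.float64(5.15)] 0.0
```

>>> jog_arm:
  targets:
    - [2,[0,0,3],0]
    - [2,[0.05,0,5],0]
    - [2,[0.05,3,5.1],0]
    - [2,[0.05,7,5.1],0]
    - [2,[0.05,10,5.1],0]
    - [2,[0.05,11.5,5.1],0]
    - [2,[0.05,12,5.1],0]
    - [2,[0.05,12,5.1],0]
    - [2,[0.05,12,5.1],0]

```text
time_s: 21.5
ee_pos: [0.525, 0.2684, 0.0623]
eef_rot: [-1.569, -0.002, -0.279]
force: [-0.8, -0.7, -0.5]
grip_width: 0.034
```

Run:
```python
from h import *
rel((.5247,.2711,.0445,-.279))
```

```text
t 21.5 p [0.525  0.2684 0.0623] rot [-1.569 -0.002 -0.279] F [-0.8 -0.7 -0.5] w 0.0340
(0.5247, 0.2711, 0.0445, -0.279) [np.float64(-0.1), np.float64(1.78), np.float64(0.25)] -0.0
```

>>> jog_arm:
  targets:
    - [2,[-0.1,0.5,0.2],0]
    - [2,[-0.1,1.1,0.2],0]
    - [2,[-0.1,1.5,0.2],0]
    - [2,[-0.1,1.7,0.2],0]
    - [2,[-0.1,1.75,0.2],0]
    - [2,[-0.1,1.75,0.2],0]

```text
time_s: 22.1
ee_pos: [0.5238, 0.2704, 0.0441]
eef_rot: [-1.571, 0.0, -0.279]
force: [-6.1, -2.7, 12.1]
grip_width: 0.0343
```

Run:
```python
from h import *
rel((.5247,.2711,.0442,-.279))
```

```text
t 22.1 p [0.5238 0.2704 0.0441] rot [-1.571  0.    -0.279] F [-6.1 -2.7 12.1] w 0.0343
(0.5247, 0.2711, 0.0442, -0.279) [np.float64(0.07), np.float64(-0.01), np.float64(0.09)] -0.0
```

>>> jog_arm:
  targets:
    - [2,[0,-0.1,0],0]
    - [5.5,[0,-0.1,0],0]
    - [5.5,[0,-0.1,0],0]
    - [5.5,[0,-0.1,0],0]
    - [5.5,[0,-3,0],0]
    - [5.5,[0,-7,0],0]
    - [5.5,[0,-11,0],0]
    - [7,[0,-12,-4],0]
    - [7,[-0.3,-12,-9],0]
    - [7,[-0.5,-12,-14],0]

```text
time_s: 23.1
ee_pos: [0.4797, 0.136, 0.1634]
eef_rot: [-1.571, -0.001, -0.278]
force: [1.1, -0.9, 0.4]
grip_width: 0.0695
```

>>> jog_arm:
  targets:
    - [7,[-0.1,0,-4],0]
    - [7,[-0.2,0,-6.2],0]
    - [7,[-0.2,0,-6.2],0]
    - [7,[-0.2,0,-6.2],0]

```text
time_s: 23.5
ee_pos: [0.4617, 0.0783, 0.1635]
eef_rot: [-1.57, -0.001, -0.28]
force: [-0.2, -0.4, 0.8]
grip_width: 0.07
```

Run:
```python
from h import *
rel((.4615,.077,.047,-.279))
c=look('top',(.5,.33,.02),'k')
look('scene',(.4615,.077,.08),'l')
a=cv2.imread('pics/k.png');b=cv2.imread('pics/l.png')
cv2.imwrite('pics/kl.png',np.hstack([a[:,200:600],b[:,200:600]]))
```

```text
t 23.5 p [0.4617 0.0783 0.1635] rot [-1.57e+00 -1.00e-03 -2.80e-01] F [-0.2 -0.4  0.8] w 0.0700
(0.4615, 0.077, 0.047, -0.279) [np.float64(0.01), np.float64(11.65), np.float64(-0.13)] -0.001
top origin 36 146 scale 5
scene origin 123 144 scale 5
```

View pics/kl.png

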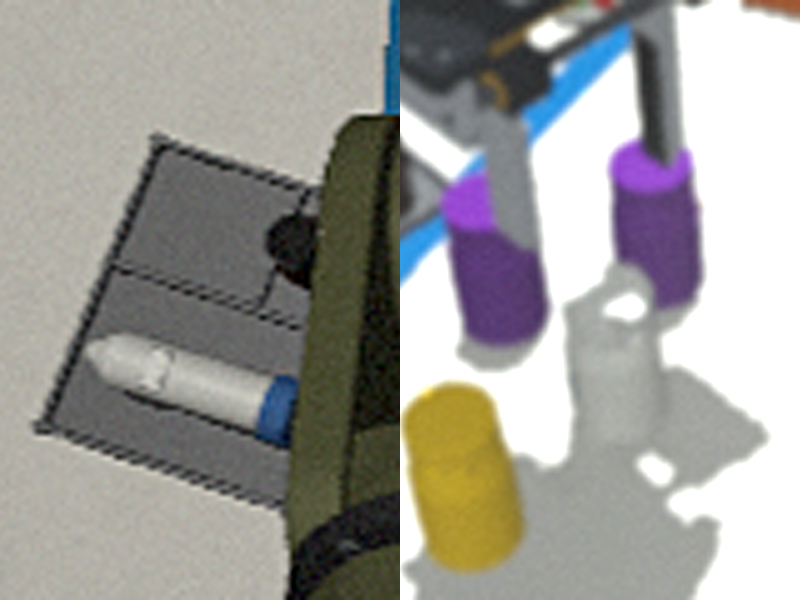

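The brown bottle is mostly hidden by the arm. Its cap shows at (295,250), shifted by parallax. The jaws are above the white bottle.

>>> jog_arm:
  targets:
    - [7,[0,3,-0.1],0]
    - [7,[0,6,-0.1],0]
    - [7,[0,9,-0.1],0]
    - [7,[0,11,-0.1],0]
    - [7,[0,11.6,-0.1],0]
    - [7,[0,11.6,-0.1],0]
    - [3,[0,11.6,-0.1],0]
    - [3,[0,11.6,-0.1],0]
    - [3,[0,11.6,-0.1],0]
    - [3,[0,11.6,-0.1],0]

```text
time_s: 24.6
ee_pos: [0.4616, 0.0773, 0.0479]
eef_rot: [-1.57, -0.001, -0.279]
force: [-0.8, 1.7, 4.5]
grip_width: 0.046
```

>>> jog_arm:
  targets:
    - [3,[0,0,0],0]
    - [3,[0,0,0],0]

```text
time_s: 24.8
ee_pos: [0.4616, 0.0773, 0.0479]
eef_rot: [-1.57, -0.001, -0.279]
force: [-1.1, 0.1, 6.4]
grip_width: 0.0463
```

Run:
```python
from h import *
rel((.4615,.077,.19,-.279),(.544,.3385,.19,-.279))
```

```text
t 24.8 p [0.4616 0.0773 0.0479] rot [-1.57e+00 -1.00e-03 -2.79e-01] F [-1.1  0.1  6.4] w 0.0463
(0.4615, 0.077, 0.19, -0.279) [np.float64(-0.0), np.float64(-14.21), np.float64(-0.03)] -0.0
(0.544, 0.3385, 0.19, -0.279) [np.float64(0.71), np.float64(-14.21), np.float64(27.38)] -0.0
```

>>> jog_arm:
  targets:
    - [3,[0,-4,0],0]
    - [3,[0,-9,0],0]
    - [3,[0,-13,0],0]
    - [3,[0,-14,3],0]
    - [3,[0.2,-14,8],0]
    - [3,[0.3,-14,13],0]
    - [3,[0.5,-14,18],0]
    - [3,[0.6,-14,23],0]
    - [3,[0.7,-14,27],0]
    - [3,[0.7,-14,27.3],0]

```text
time_s: 25.8
ee_pos: [0.543, 0.3413, 0.1861]
eef_rot: [-1.571, 0.001, -0.276]
force: [-0.7, -0.4, -0.7]
grip_width: 0.0459
```

Run:
```python
from h import *
rel((.544,.3385,.07,-.279))
```

```text
t 25.8 p [0.543  0.3413 0.1861] rot [-1.571e+00  1.000e-03 -2.760e-01] F [-0.7 -0.4 -0.7] w 0.0459
(0.544, 0.3385, 0.07, -0.279) [np.float64(0.17), np.float64(11.61), np.float64(-0.24)] 0.003
```

>>> jog_arm:
  targets:
    - [3,[0,3,0],0]
    - [3,[0,7,0],0]
    - [3,[0,10,0],0]
    - [3,[0,11.5,0],0]
    - [3,[0,11.7,0],0]
    - [3,[0,11.7,0],0]
    - [3,[0,11.7,0],0]

```text
time_s: 26.5
ee_pos: [0.544, 0.338, 0.0722]
eef_rot: [-1.569, -0.002, -0.28]
force: [-0.3, -0.4, -0.0]
grip_width: 0.0459
```

Run:
```python
from h import *
rel((.544,.3385,.0512,-.279))
```

```text
t 26.5 p [0.544  0.338  0.0722] rot [-1.569 -0.002 -0.28 ] F [-0.3 -0.4 -0. ] w 0.0459
(0.544, 0.3385, 0.0512, -0.279) [np.float64(-0.01), np.float64(2.1), np.float64(0.05)] -0.001
```

>>> jog_arm:
  targets:
    - [3,[0,0.7,0],0]
    - [3,[0,1.3,0],0]
    - [3,[0,1.7,0],0]
    - [3,[0,1.9,0],0]
    - [3,[0,2.0,0],0]
    - [3,[0,2.0,0],0]

```text
time_s: 27.1
ee_pos: [0.5433, 0.3378, 0.0509]
eef_rot: [-1.571, -0.0, -0.279]
force: [-3.1, -1.3, 6.5]
grip_width: 0.0461
```

Run:
```python
from h import *
rel((.544,.3385,.0512,-.279))
```

```text
t 27.1 p [0.5433 0.3378 0.0509] rot [-1.571 -0.    -0.279] F [-3.1 -1.3  6.5] w 0.0461
(0.544, 0.3385, 0.0512, -0.279) [np.float64(0.05), np.float64(-0.03), np.float64(0.09)] -0.0
```

Contact felt (6.5 N). I'm releasing, going straight up, then moving well clear for the final look.

>>> jog_arm:
  targets:
    - [3,[0,-0.05,0],0]
    - [6.5,[0,-0.05,0],0]
    - [6.5,[0,-0.05,0],0]
    - [6.5,[0,-0.05,0],0]
    - [6.5,[0,-0.05,0],0]
    - [6.5,[0,-3,0],0]
    - [6.5,[0,-7,0],0]
    - [6.5,[0,-11,0],0]
    - [6.5,[0,-15,0],0]
    - [6.5,[0,-17,0],0]

```text
time_s: 28.1
ee_pos: [0.5438, 0.3381, 0.2243]
eef_rot: [-1.568, -0.003, -0.279]
force: [-0.2, -0.1, 0.2]
grip_width: 0.0648
```

>>> jog_arm:
  targets:
    - [6.5,[-4,0,-2],0]
    - [6.5,[-7,0,-6],0]
    - [6.5,[-10,0,-10],0]
    - [6.5,[-13,0,-14],0]
    - [6.5,[-15,0,-18],0]
    - [6.5,[-15,0,-22],0]
    - [6.5,[-15,0,-26],0]
    - [6.5,[-15,0,-29],0]
    - [6.5,[-15,0,-30],0]
    - [6.5,[-15,0,-30],0]

```text
time_s: 29.1
ee_pos: [0.3164, 0.0903, 0.2206]
eef_rot: [-1.57, -0.001, -0.282]
force: [0.2, -0.0, 0.5]
grip_width: 0.0651
```

Run:
```python
from h import *
rel()
c=look('top',(.5,.33,.02),'m')
d=look('scene',(.5,.33,.02),'n',4)
cv2.imwrite('pics/mn.png',np.hstack([cv2.imread('pics/m.png')[:,150:550],cv2.imread('pics/n.png')[:,200:600]]))
cv2.imwrite('pics/full.png',cv2.resize(c['img'][:,:,::-1],(800,600)))
```

```text
t 29.1 p [0.3164 0.0903 0.2206] rot [-1.57e+00 -1.00e-03 -2.82e-01] F [ 0.2 -0.   0.5] w 0.0651
top origin 36 146 scale 5
scene origin 34 103 scale 4
```

View pics/mn.png

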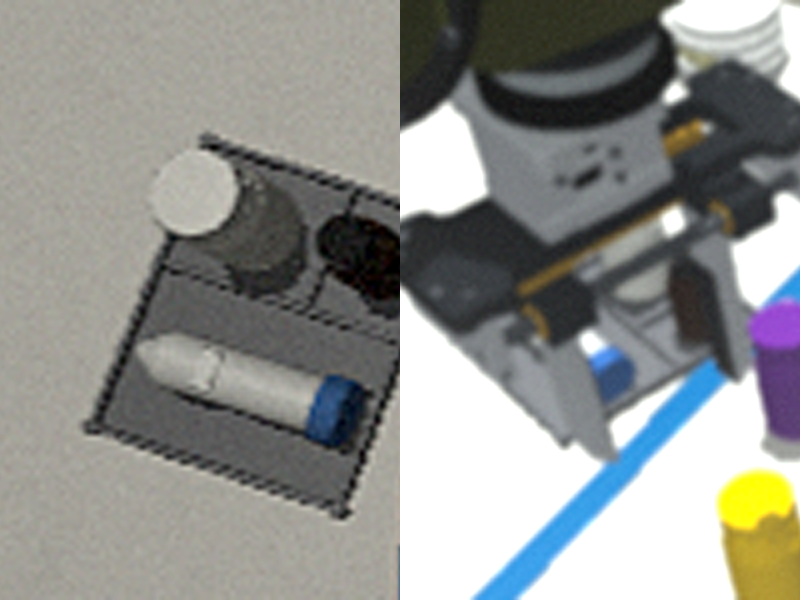

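View pics/full.png

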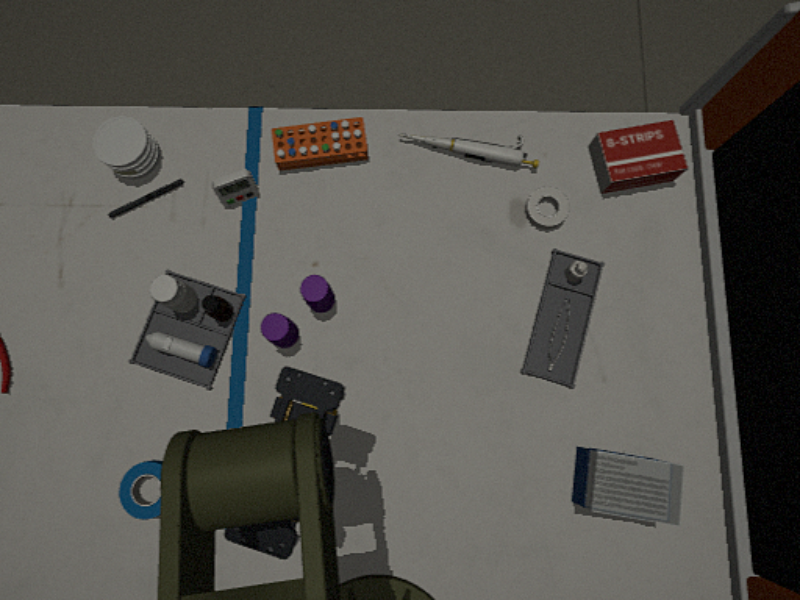

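All parts look in place; the tape and timer look unmoved. I'll check the bottles and weight by depth in tray frames.

Run:
```python
import m; S,W=m.S,m.W
from h import *
c=dict(np.load('top.npz'));K=c['camera_matrix'];T=np.linalg.inv(c['world_to_cam'])
v,u=np.mgrid[:384,:512];d=c['range_z']
P=(np.stack([(u-K[0,2])/K[0,0]*d,-(v-K[1,2])/K[1,1]*d,-d,np.ones_like(d)],-1)@T.T)[...,:3].reshape(-1,3)
def top(n,F,l,lo,hi,r=.03):
    g=F[0]@np.array(l)+F[1];q=P[(np.hypot(*(P[:,:2]-g).T)<r)&(P[:,2]>lo)&(P[:,2]<hi)]
    print(n,len(q),'z %.3f'%np.median(q[:,2]),'tray xy',(F[0].T@(q[:,:2].mean(0)-F[1])).round(4),'want',l)
top('white',S,(.045,.027),.083,.1);top('brown',S,(.045,-.041),.068,.08,.02);top('weight',W,(.077,0),.045,.06)
top('tube',S,(-.034,0),.02,.045,.07);top('tweez',W,(-.028,0),.0085,.02,.03)
def still(n,p):
    q=P[(np.hypot(*(P[:,:2]-p).T)<.05)&(P[:,2]>.01)];zt=np.percentile(q[:,2],95);print(n,q[q[:,2]>zt-.006][:,:2].mean(0).round(4),'was',p)
still('tape',(.7108,-.2704));still('timer',(.7361,.2582))
```

```text
white 257 z 0.089 tray xy [0.0441 0.0269] want (0.045, 0.027)
brown 98 z 0.074 tray xy [ 0.0444 -0.0438] want (0.045, -0.041)
weight 40 z 0.053 tray xy [0.0772 0.0003] want (0.077, 0)
tube 540 z 0.034 tray xy [-0.03   -0.0092] want (-0.034, 0)
tweez 38 z 0.011 tray xy [-0.0307 -0.0003] want (-0.028, 0)
tape [ 0.7108 -0.2709] was (0.7108, -0.2704)
timer [0.736  0.2579] was (0.7361, 0.2582)
```

```bash
python3 -c "
from station import ctrl
print(ctrl.hand_in())"
```

```text
the job is handed in; nothing more can be done
None
```

I made up both kits in the order given and handed the job in at about 29 s, with the arm clear of everything.

- **Weighing kit:** the tweezers lie flat and lengthwise in the long compartment, about 3 mm from its centre. The check weight stands within 1 mm of the centre of the short compartment.
- **Sampling kit:** the white bottle stands within 1 mm of the centre of the larger well. The brown bottle is about 3 mm off the centre of the smaller well. Both tops are at the height expected for standing on the tray floor, give or take the depth camera's 1–2 mm offset.
- **Tube:** it lies lengthwise in the long compartment, clear of the walls in the top view. The depth check put it 9 mm off centre along its length. I believe that figure is skewed by the tube's taper and cap and perhaps nearby brown-bottle pixels, and I did not re-measure it.
- **Bystanders:** the tape roll and timer are where they were, within 0.5 mm.

The highest force I saw was about 14 N, when setting down the brown bottle. In the last scene view the gripper partly hid the sampling tray, so that tray's final check rests on the top camera.

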